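# Brush out a glass vase and lay it in its cradle

## Task

Take the bottle brush from its fork and, while the amber glass vase stands upright, brush it out with two full strokes: down close to the bottom, well up, and down close to the bottom again. Hang the brush back in its fork, then lay the vase on its side in the wooden cradle, gently and not dropped, resting in both V supports with its foot near the stop board and its mouth towards the open end. Do not knock the vase over or disturb the other things on the bench.

Things in the scene. Friction and masses are not known exactly. Their poses are not given: they have to be found in the camera images.
- vase: Straight open amber glass tube vase, standing upright at the start: outside diameter 52 mm, inside diameter 44 mm, height 160 mm, floor 6 mm thick, about 0.2 kg. Origin: centre of its underside (foot); z runs along its axis to the mouth. It looks the same from every side.
- vase_mouth (a point): Centre of the vase's rim, 160 mm from the foot along its axis.
- cradle: Fixed wooden cradle, 130 mm long (its x), 90 wide. Origin: centre of underside, on the table. On a 12 mm base stand two cork-faced 90-degree V supports, each 20 mm long, 83 wide, up to 63 mm high, centred at x = +30 and -35 mm. A dark stop board (60 wide, 75 mm high) stands at the +x end, inner face at x = +55 mm; the -x end is open.
- cradle_axis (a point): Where the middle of the laid vase's axis comes when its foot is 1 mm from the stop: x = -26, y = 0, z = 67 mm in the cradle's frame. The laid vase's axis runs along the cradle's x, 67 mm above the table, its mouth overhanging the open -x end.
- brush_stand: Fixed dark steel stand, base 120 x 100 x 12 mm, origin at the centre of its underside. A post at its +x side (x = 34 to 50 mm) carries a level red fork 8 mm thick, 44 mm wide, top face 150 mm above the table; its slot is 16 mm wide, open towards -x, from x = -35 mm (prong ends) to x = +20 mm.
- fork_seat (a point): Point on the fork's top face, in the middle of the slot (x = -5 mm, y = 0, z = 150 mm in the stand's frame), where the middle of the underside of the brush's collar hangs.
- brush: Bottle brush hanging upright in the fork, 60 g. Origin: lower tip of the head; z up to the handle. Blue and white head, diameter 26 mm, from 0 to 75 mm; steel shaft, diameter 8, to 130 mm; black collar, diameter 34, 130 to 136 mm; square yellow handle 18 x 18 mm (sides along its x, y), 136 to 196 mm. The head does not pass the slot: lift a little, draw it out towards the stand's -x.
- brush_collar (a point): Centre of the underside of the brush's collar, 130 mm above the tip.
- brush_handle (a point): Point to grip on the brush handle, 176 mm above the tip.
- flux_bottle: Bystander: white bottle with a red cap, diameter 52 mm, 165 mm high. Origin: centre of underside.
- glass_swan: Bystander: clear glass swan on a round foot, diameter 64 mm, 135 mm high. Origin: centre of underside.
- frit_jar: Bystander: green glass jar with a steel cap, diameter 60 mm, 85 mm high. Origin: centre of underside.
- marble_dish: Bystander: blue ceramic dish, diameter 68 mm, 30 mm high. Origin: centre of underside.
- spanner: Bystander: steel spanner, 160 mm long, lying along its x axis, under 35 mm high.
- bead_box: Bystander: cardboard box 70 x 100 x 45 mm high. Origin: centre of underside. (Fixed and not listed: a blue kiln 250 mm high on the left, y above 0.55 m, x 0.54 to 0.90 m; burner, rod rack and bead board along the back beyond x = 0.8 m; tool caddy at the right, y below -0.54 m, x above 0.66 m.)
- paddle: Bystander: dark spatula 190 mm long, lying along its x axis, under 35 mm high.

How it is judged:
By the outcome, as a careful person would: the job done as asked, in the order asked, and still so for the second after the job is handed in, with the robot touching nothing.
It also fails if it takes over 72 s, if anything falls off the work surface, if the arm or the gripper's body presses on something with over 40 N, if the wrist force passes 120 N, or if a joint passes its speed limit or range.

## Robot

A 6-joint arm with a two-finger parallel gripper is mounted at the origin on the work surface. World frame = base frame: x ahead of the robot, y to its left, z up, the work surface at z = 0. Lengths are in m, angles in rad, forces in N, time in s.
With the tool pointing down it reaches from about 0.3 to 0.775 m from the base axis. Payload 14.6 kg.
Tool frame: the origin (TCP) lies on the centre line of the jaws, within the pads' length; the fingertips stand 19 mm ahead of it and the grasp point (between the pads) is the TCP; y points along the fingers, x is the direction in which the jaws open and shut, and the axes are right-handed (so a half turn about y gives the same grasp; the last joint's range is limited). The gripper opens to 94 mm and grips with 3 to 60 N. Pads are 16 mm wide; open, the fingers measure 119 mm over their backs; the gripper's body (75 mm by 177 mm) begins 78 mm behind the grasp point.
Start: joints at [-1.23, 0.3, 1.521, -0, 1.321, -0.067], TCP at [0.218, -0.505, 0.188] pointing down, gripper open.
Joint ranges: [-3.03, 3.03], [-0.79, 2.21], [0.23, 2.52], [-1.04, 4.18], [0, 3.07], [-2.55, 2.55]. Speed limits (rad/s): [2.22, 2.22, 2.57, 3.14, 3.14, 3.14].

## Interface

Orientations are given as [roll, pitch, yaw] about the fixed x, y, z axes, in that order (R = Rz(yaw) Ry(pitch) Rx(roll)).
In Python, from station import ctrl, optics gives the robot as it stands.
- The arm moves only by the tool jog_arm, never from a script. Its argument "targets" is a list of rows, each a list of 3 entries, a list of its own where there are three numbers: the finger opening in cm, from 0 to 9.4, then the shift along the tool's x, y, z in cm, then the turn about the tool's y in rad. A call has 1 to 10 rows; each row is the pose to reach, as a shift and turn from the pose commanded when the call began, along the tool's axes at that moment; what a row does not reach only later rows make up. A row lasts 1/10 s, in which the tool goes at most 50 mm and 8.59 degrees, less where a joint would pass 70% of its speed; a pose out of reach is approached as far as the arm can. A call with a gripper value outside its range is refused whole. The fingers move at their own pace and stop on an object; "grip_force" is the grip in N (left out, the last holds). Time passes only in rows, so rows that repeat a pose let the fingers close. It gives the time, the measured TCP pose, the force and the opening at its end, in the units of the state.
- ctrl.get_obs(): the state, without advancing time (a new reading comes with each control period).
- optics.camera(name): name is "scene" or "top"; returns a dict with "img" (384x512x3 uint8, red, green, blue), "range_z" (384x512 float32, m along the optical axis (not along the pixel's ray), 0 where there is no reading), "camera_matrix" (3x3 intrinsics, pixels), "world_to_cam" (4x4, takes a point from world to camera coordinates). Camera axes: x right, y up, looking along -z (the intrinsics and any distortion apply to the point x, -y, -z); pixel columns grow to the right and rows downward; lengths in m; the calibration is good to about 2 mm. A picture is of the moment at which its call begins.
- ctrl.hand_in(): hands the job in, once; it reports no verdict.
The state is a dict: "time_s": time; "qpos": joint angles; "joint_vel": joint speeds; "tau": joint torques, N m; "ee_pos": TCP position; "eef_rot": TCP orientation; "force": force on the tool from outside, world axes, zero at the start; "moment": the same for the moment, N m; "grip_width": finger opening in m.
Only numpy, scipy, OpenCV 4.12 (cv2) and the standard library are available. Lean on these libraries where they do the work, as an engineer would, in place of code of your own. Each camera call takes 0.05 s, during which the arm holds its last target. There are 200 camera calls.

## Working session

There is one attempt and no reset: what is moved stays moved. The work goes in short steps, Python scripts to look and compute and a tool call to move; the robot and the scene stay as the last step left them, time stands still between calls to the robot, and variables do not carry over. Pictures are saved under pics/ and viewed, about 8 in all and at most 12, crops included, and the job is handed in when it is done.

Besides the shell and the picture viewer there is one more tool, called after "Call:" as name(argument=value, ...), one argument or row to a line, values as JSON. jog_arm: Moves the arm, as the interface text tells. Its arguments: {"type":"object","properties":{"targets":{"type":"array","items":{"type":"array"}},"grip_force":{"type":"number"}},"required":["targets"]}

```bash
ls; mkdir -p pics
cat > h.py <<'E'
import numpy as np, cv2
from station import ctrl, optics
from scipy.spatial.transform import Rotation as R
def cloud(c):
    K=np.array(c["camera_matrix"]);z=c["range_z"];v,u=np.mgrid[:384,:512]
    p=np.stack([(u-K[0,2])/K[0,0]*z,-(v-K[1,2])/K[1,1]*z,-z,np.ones_like(z)],-1)
    w=p@np.linalg.inv(np.array(c["world_to_cam"])).T
    w=w[...,:3]; w[z==0]=np.nan
    return w
E
python3 - <<'E'
from h import *
o=ctrl.get_obs();print({k:np.round(v,3).tolist() for k,v in o.items()})
print(R.from_euler('xyz',o['eef_rot']).as_matrix().round(3) if len(o['eef_rot'])==3 else '')
for n in("scene","top"):
    c=optics.camera(n);np.savez(f"{n}0.npz",**c)
    print(n,c["camera_matrix"],np.linalg.inv(c["world_to_cam"])[:3].round(3),(c["range_z"]==0).mean(),[k for k in c])
    cv2.imwrite(f"pics/{n}0.png",cv2.resize(c["img"][...,::-1],(768,576),interpolation=cv2.INTER_CUBIC))
E
```

```text
pics
{'time_s': 0.0, 'qpos': [-1.23, 0.3, 1.522, -0.0, 1.321, -0.067], 'joint_vel': [-0.001, -0.002, -0.0, -0.001, 0.0, -0.0], 'tau': [-0.001, -53.181, -35.274, 0.071, 0.024, -0.0], 'ee_pos': [0.218, -0.505, 0.188], 'eef_rot': [-1.571, 0.001, -1.163], 'force': [-0.677, -0.032, -0.25], 'moment': [0.023, 0.055, 0.006], 'grip_width': 0.094}
[[ 0.397 -0.     0.918]
 [-0.918  0.001  0.397]
 [-0.001 -1.     0.   ]]
scene [[401.42811921   0.         247.74367939]
 [  0.         401.42811921 185.82842096]
 [  0.           0.           1.        ]] [[-0.141 -0.755  0.64   1.246]
 [ 0.99  -0.112  0.086  0.07 ]
 [ 0.007  0.646  0.763  0.91 ]] 0.00390625 ['img', 'range_z', 'camera_matrix', 'world_to_cam']
top [[393.9256196    0.         255.24040812]
 [  0.         393.9256196  194.82295703]
 [  0.           0.           1.        ]] [[-0.03   0.998 -0.051  0.541]
 [-1.    -0.03  -0.001 -0.002]
 [-0.003  0.051  0.999  0.992]] 0.004231770833333333 ['img', 'range_z', 'camera_matrix', 'world_to_cam']
```

View pics/scene0.png

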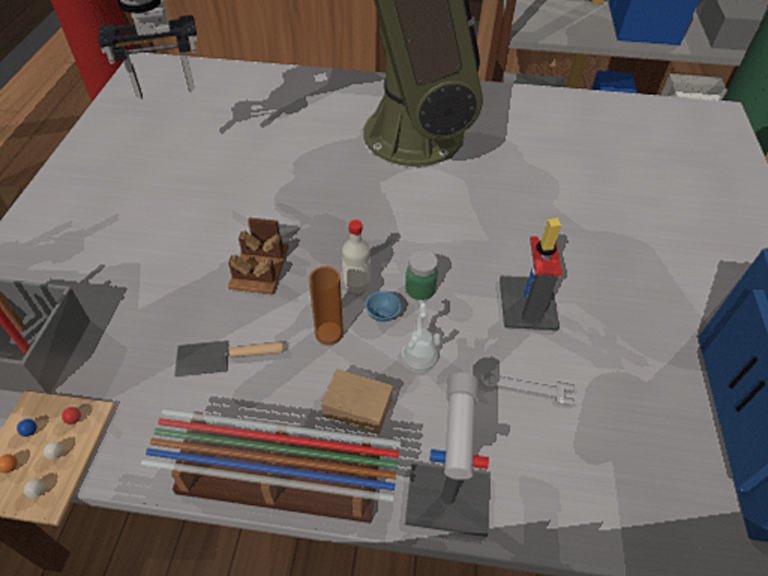

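View pics/top0.png

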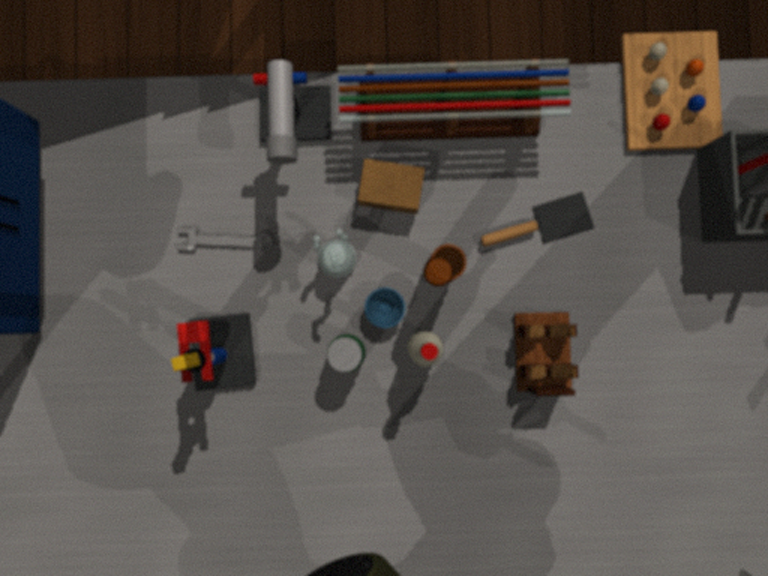

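The scene view shows the amber vase at (326,305), the cradle at (258,255) with its stop board on the robot side, the yellow brush handle and red fork at (548,245), and the flux bottle at (355,255). In the top view the same things are at (445,265), (545,353), (195,358) and (425,350).

```bash
cat > m.py <<'E'
from h import *
T=dict(np.load("top0.npz"));S=dict(np.load("scene0.npz"))
P={};H={}
for n,c in(("top",T),("scene",S)):
    P[n]=cloud(c);H[n]=cv2.cvtColor(c["img"],cv2.COLOR_RGB2HSV)
def rect(pts): # min area rect in xy, mm
    (c,s,a)=cv2.minAreaRect((pts[:,:2]*1000).astype(np.float32));return np.round(c,1),np.round(s,1),round(a,1)
def sel(n,view_box,zl,zh,hs=None):
    x0,y0,x1,y1=[int(v/1.5) for v in view_box]
    m=np.zeros((384,512),bool);m[y0:y1,x0:x1]=1
    z=P[n][...,2];m&=(z>zl)&(z<zh)
    if hs:
        h=H[n];m&=(h[...,0]>=hs[0])&(h[...,0]<=hs[1])&(h[...,1]>=hs[2])&(h[...,2]>=hs[3])
    return P[n][m]
def rep(name,p):
    if len(p)<5: print(name,len(p));return
    print(name,len(p),"mean",(p.mean(0)*1000).round(1),"z%",np.percentile(p[:,2]*1000,[2,50,98]).round(1),"rect",*rect(p))
for n,bx in(("top",dict(vase=(415,235,475,295),cradle=(500,300,590,405),handle=(165,340,215,380),fork=(165,310,225,390),stand=(165,300,265,400),flux=(400,325,450,370),swan=(310,225,360,280),jar=(320,330,370,375),dish=(360,285,410,335))),
 ("scene",dict(vase=(305,255,350,350),cradle=(215,205,300,300),handle=(535,212,565,260),fork=(520,230,570,280),stand=(490,215,570,335),flux=(335,210,380,300),swan=(395,295,445,375),jar=(400,240,445,305),dish=(360,285,405,325)))):
    print(n)
    rep("vase rim",sel(n,bx["vase"],.15,.175));rep("vase all",sel(n,bx["vase"],.01,.18))
    rep("handle",sel(n,bx["handle"],.16,.24,(20,35,120,80)));rep("handle top",sel(n,bx["handle"],.211,.23))
    rep("fork",sel(n,bx["fork"],.144,.156,(0,8,150,60)));rep("fork2",sel(n,bx["fork"],.12,.17,(170,180,150,60)))
    rep("stand base",sel(n,bx["stand"],.006,.018))
    rep("cr V",sel(n,bx["cradle"],.055,.068));rep("cr stop",sel(n,bx["cradle"],.070,.085));rep("cr base",sel(n,bx["cradle"],.007,.018))
    for o,zl in(("flux",.15),("swan",.02),("jar",.07),("dish",.02)):rep(o,sel(n,bx[o],zl,.2))
E
python3 m.py
```

```text
top
vase rim 149 mean [625.4 -94.6 158.6] z% [151.8 159.  161.9] rect [625.  -94.5] [49.6 50.3] 43.2
vase all 467 mean [625.8 -95.8 110. ] z% [ 16.1 120.3 161.5] rect [624.9 -94.4] [49.6 50.6] 43.2
handle 151 mean [497.4 265.3 203. ] z% [166.5 213.2 217.6] rect [497.  268.9] [17.9 18.1] 14.7
handle top 84 mean [497.  268.8 215.2] z% [212.5 215.1 217.8] rect [497.  269.2] [17.6 17.4] 14.3
fork 473 mean [519.5 267.7 149.3] z% [145.9 149.3 152.6] rect [509.4 269.5] [83.7 44.4] 4.8
fork2 33 mean [504.8 259.9 148.6] z% [142.  149.1 154. ] rect [508.1 265.8] [79.  39.1] 2.1
stand base 1295 mean [496.9 255.2  11.3] z% [ 7.6 11.4 14.9] rect [501.8 268.6] [120.2 100.5] 4.3
cr V 249 mean [ 483.  -263.8   59.1] z% [55.2 58.9 63.8] rect [ 476.7 -262.6] [ 82.4 107.6] 88.6
cr stop 125 mean [ 426.4 -262.2   73.9] z% [70.4 73.7 77.5] rect [ 426.4 -262.2] [59.3 10.1] 88.2
cr base 1198 mean [ 491.2 -260.9   11.6] z% [ 8.  11.6 15.3] rect [ 486.3 -263.1] [ 90.6 129.1] 89.3
flux 107 mean [500.  -63.4 164.2] z% [161.1 164.3 167. ] rect [500.  -63.3] [21. 23.] 88.0
swan 471 mean [653.6  73.   73.9] z% [ 3
[... 791 characters left out ...]
t [435.1 265.3] [254.9  99.8] 4.7
cr V 183 mean [ 470.8 -260.4   59.7] z% [55.3 59.2 67.5] rect [ 477.6 -261. ] [109.8  81.6] 0.1
cr stop 61 mean [ 426.2 -260.8   73.6] z% [70.4 73.4 77.5] rect [ 426.4 -260.4] [59.7 12.7] 88.9
cr base 463 mean [ 505.3 -256.2   11.9] z% [ 7.9 11.7 17.3] rect [ 486.8 -261.1] [ 91.3 132.1] 89.7
flux 112 mean [536.3 -64.2 160.3] z% [150.6 160.9 166.2] rect [562.7 -70.2] [ 22.9 151.4] 82.1
swan 450 mean [650.5  73.   68.2] z% [ 22.6  63.4 132.4] rect [606.6  60.6] [156.5  59.7] 15.2
jar 282 mean [505.4  63.3  85.3] z% [ 71.5  84.4 131.7] rect [547.9  74.6] [171.9  52.1] 12.2
dish 163 mean [559.7  -1.8  27.1] z% [20.8 27.6 32.3] rect [563.9 -11.6] [86.6 66.8] 80.8
```

Call:
jog_arm(
  targets=[
    [9.4,[-3,-5,3],-0.1],
    [9.4,[-60.1,-7.2,56.4],-1.414],
    [9.4,[-60.1,-7.2,56.4],-1.414],
    [9.4,[-60.1,-7.2,56.4],-1.414],
    [9.4,[-60.1,-7.2,56.4],-1.414],
    [9.4,[-60.1,-7.2,56.4],-1.414],
    [9.4,[-60.1,-7.2,56.4],-1.414],
    [9.4,[-60.1,-7.2,56.4],-1.414],
    [9.4,[-60.1,-7.2,56.4],-1.414],
    [9.4,[-60.1,-7.2,56.4],-1.414],
  ],
  grip_force=20,
)

```text
time_s: 1.1
ee_pos: [0.382, -0.0496, 0.2457]
eef_rot: [-1.571, -0.0, 0.257]
force: [1.5, -1.1, -0.5]
grip_width: 0.0941
```

```bash
cat > mv.py <<'E'
# usage: mv.py x,y,z,yawdeg ... (mm) -> rows in tool axes from the present pose
import sys
from h import *
o=ctrl.get_obs();p=np.array(o["ee_pos"])*1000;M=R.from_euler('xyz',o["eef_rot"]).as_matrix()
yaw=np.degrees(np.arctan2(M[1,0],M[0,0]))
print("t",round(o["time_s"],2),"pos",p.round(1),"yaw",round(yaw,2),"tilt",M[2].round(3),"F",np.round(o["force"],2),"grip",round(o["grip_width"]*1000,1))
print("qpos",np.round(o["qpos"],2))
for a in sys.argv[1:]:
    v=np.array(a.split(","),float);d=M.T@(v[:3]-p)/10
    t=-np.radians((v[3]-yaw+180)%360-180)
    print(a,d.round(2).tolist(),round(t,3))
E
python3 mv.py 497,270,260,14.3 497,270,200,14.3
```

```text
t 1.1 pos [382.  -49.6 245.7] yaw 14.72 tilt [ 0. -1. -0.] F [ 1.5  -1.15 -0.48] grip 94.1
qpos [-0.22 -0.12  1.85 -0.    1.42 -0.48]
497,270,260,14.3 [19.25, -1.43, 27.99] 0.007
497,270,200,14.3 [19.24, 4.57, 27.99] 0.007
```

Call:
jog_arm(
  targets=[
    [9.4,[19.2,-1.4,28.0],0.007],
    [9.4,[19.2,-1.4,28.0],0.007],
    [9.4,[19.2,-1.4,28.0],0.007],
    [9.4,[19.2,-1.4,28.0],0.007],
    [9.4,[19.2,-1.4,28.0],0.007],
    [9.4,[19.2,-1.4,28.0],0.007],
    [9.4,[19.2,-1.4,28.0],0.007],
    [9.4,[19.2,-1.4,28.0],0.007],
    [9.4,[19.2,-1.4,28.0],0.007],
  ],
)

```text
time_s: 2.0
ee_pos: [0.4981, 0.2675, 0.2586]
eef_rot: [-1.571, 0.002, 0.245]
force: [0.3, 0.9, 0.5]
grip_width: 0.0939
```

```bash
python3 mv.py 497,270,200,14.3
```

```text
t 2.0 pos [498.1 267.5 258.6] yaw 14.05 tilt [-0.002 -1.    -0.   ] F [0.3  0.86 0.54] grip 93.9
qpos [ 0.43  0.29  1.37 -0.    1.48  0.18]
497,270,200,14.3 [-0.03, 5.86, 0.27] -0.004
```

Call:
jog_arm(
  targets=[
    [9.4,[0,3,0.2],0],
    [9.4,[0,5.9,0.2],0],
    [9.4,[0,5.9,0.2],0],
    [9.4,[0,5.9,0.2],0],
    [1.0,[0,5.9,0.2],0],
    [1.0,[0,5.9,0.2],0],
    [1.0,[0,5.9,0.2],0],
    [1.0,[0,5.9,0.2],0],
    [1.0,[0,5.9,0.2],0],
    [1.0,[0,5.9,0.2],0],
  ],
  grip_force=20,
)

```text
time_s: 3.0
ee_pos: [0.4979, 0.2692, 0.2006]
eef_rot: [-1.571, -0.0, 0.244]
force: [-0.5, 0.3, 0.3]
grip_width: 0.0494
```

```bash
python3 mv.py 497,270,200,14.3
```

```text
t 3.0 pos [497.9 269.2 200.6] yaw 13.98 tilt [ 0. -1.  0.] F [-0.48  0.3   0.32] grip 49.4
qpos [0.43 0.33 1.46 0.   1.36 0.19]
497,270,200,14.3 [-0.07, 0.06, 0.09] -0.006
```

Call:
jog_arm(
  targets=[
    [1.0,[0,0,0],0],
    [1.0,[0,0,0],0],
    [1.0,[0,0,0],0],
    [1.0,[0,0,0],0],
    [1.0,[0,0,0],0],
    [1.0,[0,0,0],0],
    [1.0,[0,-0.5,0],0],
    [1.0,[0,-1.2,0],0],
    [1.0,[0,-1.2,0],0],
  ],
  grip_force=25,
)

```text
time_s: 3.9
ee_pos: [0.4983, 0.2694, 0.2139]
eef_rot: [-1.57, -0.002, 0.244]
force: [0.1, 0.2, 0.1]
grip_width: 0.0102
```

```bash
python3 mv.py 462,267,213,14 417,264,213,14 417,264,390,14
```

```text
t 3.9 pos [498.3 269.4 213.9] yaw 13.98 tilt [ 0.002 -1.     0.   ] F [0.09 0.24 0.07] grip 10.2
qpos [0.43 0.32 1.44 0.   1.38 0.19]
462,267,213,14 [-3.58, 0.08, 0.64] -0.0
417,264,213,14 [-8.02, 0.08, 1.44] -0.0
417,264,390,14 [-7.98, -17.62, 1.45] -0.0
```

The fingers closed to the commanded 10 mm rather than 18, so the grasp missed. I'll take a picture.

Run:
```python
from h import *
ims=[]
for n in("scene","top"):
    c=optics.camera(n);np.savez(f"{n}1.npz",**c)
    K=c["camera_matrix"];q=c["world_to_cam"]@np.array([.498,.269,.19,1]);u=int(K[0,2]+K[0,0]*q[0]/-q[2]);v=int(K[1,2]+K[1,1]*q[1]/q[2]); print(n,u,v)
    v0=np.clip(v-50,0,284);u0=np.clip(u-50,0,412)
    ims.append(cv2.resize(c["img"][v0:v0+100,u0:u0+100,::-1],(400,400),interpolation=cv2.INTER_CUBIC))
cv2.imwrite("pics/g1.png",np.hstack(ims))
```

```text
scene 365 155
top 123 240
```

View pics/g1.png

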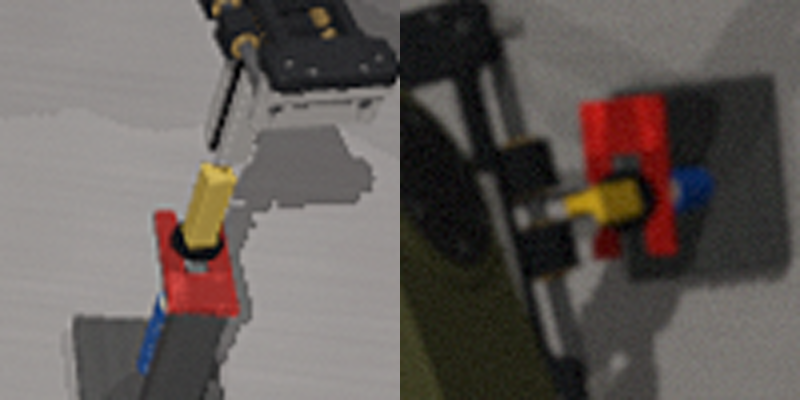

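Run:
```python
from h import *
for n in("scene","top"):
    c=dict(np.load(f"{n}1.npz"));P=cloud(c);h=cv2.cvtColor(c["img"],cv2.COLOR_RGB2HSV)
    near=(abs(P[...,0]-.498)<.11)&(abs(P[...,1]-.27)<.12)
    y=near&(h[...,0]>=20)&(h[...,0]<=35)&(h[...,1]>=120)&(h[...,2]>80)&(P[...,2]>.16)
    q=P[y];print(n,"yellow",len(q),q.mean(0).round(4),"z",np.percentile(q[:,2],[1,50,99]).round(4))
    for lo in(.2,.215,.22,.23,.24,.26,.28,.3):
        m=near&~y&(P[...,2]>lo)&(P[...,2]<lo+.01);q=P[m]
        if len(q):print(lo,len(q),"x",np.percentile(q[:,0],[2,98]).round(3),"y",np.percentile(q[:,1],[2,98]).round(3))
```

```text
scene yellow 166 [0.5026 0.2703 0.1976] z [0.1609 0.1945 0.3486]
0.2 3 x [0.491 0.494] y [0.261 0.262]
0.215 4 x [0.491 0.494] y [0.271 0.278]
0.23 16 x [0.488 0.513] y [0.259 0.281]
0.24 42 x [0.486 0.517] y [0.258 0.283]
0.26 47 x [0.485 0.517] y [0.258 0.282]
0.28 32 x [0.485 0.517] y [0.258 0.272]
0.3 15 x [0.494 0.517] y [0.263 0.269]
top yellow 132 [0.4985 0.2642 0.2023] z [0.1634 0.2098 0.2432]
0.23 12 x [0.488 0.514] y [0.256 0.271]
0.24 21 x [0.485 0.516] y [0.256 0.263]
0.26 16 x [0.486 0.517] y [0.256 0.265]
0.28 5 x [0.503 0.509] y [0.261 0.273]
0.3 1 x [0.505 0.505] y [0.269 0.269]
```

Run:
```python
from h import *
c=dict(np.load("scene0.npz"));P=cloud(c)
near=(abs(P[...,0]-.218)<.12)&(abs(P[...,1]+.505)<.12)
for lo in np.arange(.12,.3,.01):
    q=P[near&(P[...,2]>lo)&(P[...,2]<lo+.01)]
    if len(q):print(lo.round(3),len(q),"x",np.percentile(q[:,0],[2,98]).round(3),"y",np.percentile(q[:,1],[2,98]).round(3))
```

```text
0.2 6 x [0.204 0.246] y [-0.55  -0.453]
0.21 26 x [0.2   0.249] y [-0.552 -0.448]
0.22 28 x [0.195 0.249] y [-0.553 -0.446]
0.23 27 x [0.201 0.25 ] y [-0.554 -0.446]
0.24 30 x [0.198 0.25 ] y [-0.553 -0.446]
0.25 33 x [0.199 0.249] y [-0.555 -0.447]
0.26 27 x [0.192 0.249] y [-0.553 -0.446]
0.27 32 x [0.202 0.251] y [-0.554 -0.446]
0.28 31 x [0.197 0.249] y [-0.555 -0.446]
0.29 12 x [0.203 0.252] y [-0.552 -0.447]
```

Both views show the gripper about 39 mm higher than the reported TCP. Fingertips were at z≈0.208 with the TCP reported at 0.188, and at ≈0.234 with 0.214 reported. In x and y it agrees. I'll build that z offset into the helper and regrasp.

```bash
sed -i 's/\*1000;M=/*1000+np.array([0,0,38.5]);M=/; s/"pos"/"true grasp pos"/' mv.py; python3 mv.py 497,270,200,14.3
```

```text
t 4.0 true grasp pos [498.  269.3 251.3] yaw 13.98 tilt [ 0.001 -1.     0.   ] F [ 0.47 -0.31  0.05] grip 9.8
qpos [0.43 0.32 1.44 0.   1.38 0.19]
497,270,200,14.3 [-0.08, 5.13, 0.1] -0.006
```

Call:
jog_arm(
  targets=[
    [4.5,[-0.1,0,0.1],0],
    [4.5,[-0.1,0,0.1],0],
    [4.5,[-0.1,0,0.1],0],
    [4.5,[-0.1,0,0.1],0],
    [4.5,[-0.1,0,0.1],0],
    [4.5,[-0.1,2,0.1],0],
    [4.5,[-0.1,4,0.1],0],
    [4.5,[-0.1,5.2,0.1],0],
    [4.5,[-0.1,5.2,0.1],0],
    [1.0,[-0.1,5.2,0.1],0],
  ],
)

```text
time_s: 5.0
ee_pos: [0.4969, 0.2701, 0.1611]
eef_rot: [-1.571, -0.0, 0.244]
force: [0.5, 0.3, 0.1]
grip_width: 0.0398
```

Call:
jog_arm(
  targets=[
    [1.0,[0,0,0],0],
    [1.0,[0,0,0],0],
    [1.0,[0,0,0],0],
    [1.0,[0,0,0],0],
    [1.0,[0,0,0],0],
    [1.0,[0,0,0],0],
  ],
)

```text
time_s: 5.6
ee_pos: [0.4969, 0.27, 0.1611]
eef_rot: [-1.571, -0.001, 0.244]
force: [-0.9, -0.4, 6.0]
grip_width: 0.0179
```

```bash
python3 mv.py 497,270,212,14.3
```

```text
t 5.6 true grasp pos [496.9 270.  199.6] yaw 13.98 tilt [ 0.001 -1.     0.   ] F [-0.88 -0.41  5.98] grip 17.9
qpos [ 0.43  0.36  1.51 -0.    1.27  0.19]
497,270,212,14.3 [0.01, -1.24, -0.0] -0.006
```

Call:
jog_arm(
  targets=[
    [1.0,[0,-0.6,0],0],
    [1.0,[0,-1.2,0],0],
    [1.0,[0,-1.2,0],0],
  ],
)

```text
time_s: 5.9
ee_pos: [0.497, 0.2701, 0.1735]
eef_rot: [-1.571, -0.001, 0.244]
force: [-0.2, -0.0, -0.8]
grip_width: 0.0177
```

```bash
python3 mv.py 467,267.6,211,14.3 422,264,211,14.3 422,264,390,14.3
python3 - <<'E'
from h import *
c=optics.camera("scene")
P=cloud(c);h=cv2.cvtColor(c["img"],cv2.COLOR_RGB2HSV);np.savez("scene2.npz",**c)
near=(abs(P[...,0]-.498)<.11)&(abs(P[...,1]-.27)<.12)
y=near&(h[...,0]>=20)&(h[...,0]<=35)&(h[...,1]>=120)&(h[...,2]>80)&(P[...,2]>.16)&(P[...,2]<.26)
q=P[y];print("yellow",len(q),q.mean(0).round(4),"z",np.percentile(q[:,2],[1,50,99]).round(4))
cv2.imwrite("pics/g2.png",cv2.resize(c["img"][90:210,310:430,::-1],(480,480),interpolation=cv2.INTER_CUBIC))
E
```

```text
t 5.9 true grasp pos [497.  270.1 212. ] yaw 13.98 tilt [ 0.001 -1.     0.   ] F [-0.16 -0.02 -0.82] grip 17.7
qpos [0.43 0.35 1.5  0.   1.3  0.19]
467,267.6,211,14.3 [-2.97, 0.09, 0.48] -0.006
422,264,211,14.3 [-7.42, 0.09, 1.22] -0.006
422,264,390,14.3 [-7.4, -17.81, 1.23] -0.006
yellow 88 [0.5011 0.2679 0.1936] z [0.166  0.1858 0.2294]
```

View pics/g2.png

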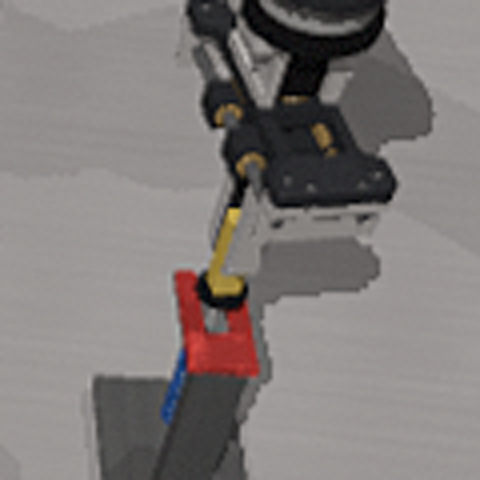

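Holding: the opening is 17.7 mm, the wrist shows the brush's weight (-0.8 N), and the collar stands clear of the red fork at crop (220,290). Next I draw it out along the stand's -x and raise it.

Call:
jog_arm(
  targets=[
    [1.0,[-1.5,0,0.25],0],
    [1.0,[-3.5,0,0.6],0],
    [1.0,[-5.5,0,0.9],0],
    [1.0,[-7.4,0.1,1.2],0],
    [1.0,[-8.0,0.1,1.3],0],
    [1.0,[-8.0,-4,1.3],0],
    [1.0,[-8.0,-9,1.3],0],
    [1.0,[-8.0,-14,1.3],0],
    [1.0,[-8.0,-16.5,1.3],0],
    [1.0,[-8.0,-16.5,1.3],0],
  ],
)

```text
time_s: 6.95
ee_pos: [0.417, 0.2636, 0.3411]
eef_rot: [-1.569, -0.006, 0.244]
force: [0.2, 0.2, 0.1]
grip_width: 0.0177
```

```bash
python3 mv.py 625,-93.7,375,14
```

```text
t 6.95 true grasp pos [417.  263.6 379.6] yaw 13.97 tilt [ 0.006 -1.     0.001] F [0.16 0.23 0.14] grip 17.7
qpos [ 0.49  0.1   1.41 -0.    1.62  0.25]
625,-93.7,375,14 [11.55, 0.47, -39.7] -0.0
```

Call:
jog_arm(
  targets=[
    [1.0,[1,0,-4],0],
    [1.0,[11.5,0.4,-39.7],0],
    [1.0,[11.5,0.4,-39.7],0],
    [1.0,[11.5,0.4,-39.7],0],
    [1.0,[11.5,0.4,-39.7],0],
    [1.0,[11.5,0.4,-39.7],0],
    [1.0,[11.5,0.4,-39.7],0],
    [1.0,[11.5,0.4,-39.7],0],
    [1.0,[11.5,0.4,-39.7],0],
    [1.0,[11.5,0.4,-39.7],0],
  ],
)

```text
time_s: 7.95
ee_pos: [0.6241, -0.0972, 0.3303]
eef_rot: [-1.569, 0.004, 0.241]
force: [0.4, 0.9, -0.7]
grip_width: 0.0179
```

Call:
jog_arm(
  targets=[
    [1.0,[0,0,0],0],
    [1.0,[0,0,0],0],
    [1.0,[0,0,0],0],
  ],
)

```text
time_s: 8.25
ee_pos: [0.6232, -0.0932, 0.3338]
eef_rot: [-1.571, -0.0, 0.245]
force: [-0.0, 0.6, -0.0]
grip_width: 0.0182
```

```bash
python3 mv.py 625,-93.7,375,14
python3 - <<'E'
from h import *
ims=[]
for n in("scene","top"):
    c=optics.camera(n);np.savez(f"{n}3.npz",**c);P=cloud(c)
    m=(abs(P[...,0]-.625)<.05)&(abs(P[...,1]+.094)<.05)
    for lo,hi,nm in((.15,.165,"rim"),(.19,.28,"head"),(.29,.32,"shaft")):
        q=P[m&(P[...,2]>lo)&(P[...,2]<hi)]
        if len(q)>4:
            r=cv2.minAreaRect((q[:,:2]*1000).astype(np.float32));print(n,nm,len(q),(q.mean(0)*1000).round(1),np.round(r[0],1),np.round(r[1],1), "z",np.percentile(q[:,2]*1000,[1,99]).round(1))
    K=c["camera_matrix"];q=c["world_to_cam"]@np.array([.625,-.094,.2,1]);u=int(K[0,2]+K[0,0]*q[0]/-q[2]);v=int(K[1,2]+K[1,1]*q[1]/q[2])
    ims.append(cv2.resize(c["img"][max(v-60,0):max(v-60,0)+120,u-60:u+60,::-1],(400,400),interpolation=cv2.INTER_CUBIC))
cv2.imwrite("pics/g3.png",np.hstack(ims))
E
```

```text
t 8.25 true grasp pos [623.2 -93.2 372.3] yaw 14.06 tilt [ 0. -1. -0.] F [-0.02  0.55 -0.04] grip 18.2
qpos [-0.21  0.44  1.01  0.    1.7  -0.45]
625,-93.7,375,14 [0.17, -0.27, -0.1] 0.001
scene rim 161 [626.4 -92.3 156.4] [624.3 -92.4] [50.4 49.8] z [150.3 161.8]
scene head 292 [629.8 -89.4 239. ] [625.6 -90.5] [22.7 25.8] z [196.8 277.5]
scene shaft 22 [625.4 -90.4 299.5] [624.9 -89.9] [4.9 7.3] z [290.4 309.2]
top rim 17 [ 603.  -102.6  158.9] [ 603.  -103.1] [ 3.6 18.5] z [156.4 161.7]
top head 11 [611.5 -91.  235.9] [611.7 -90.9] [8.2 1.9] z [196.4 262.7]
```

View pics/g3.png

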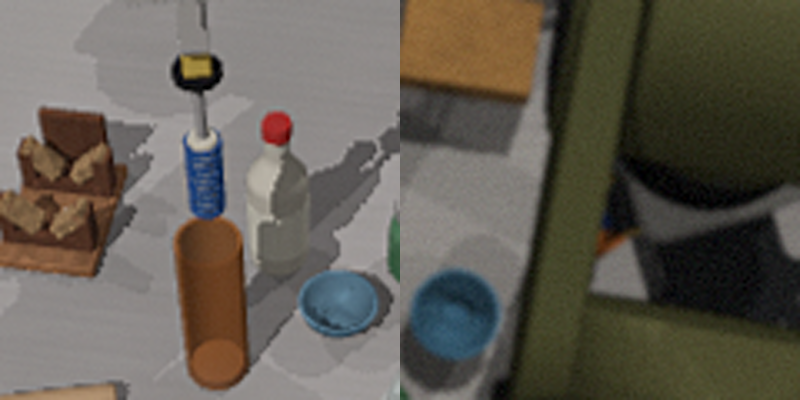

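The crop shows the head hanging just above the vase mouth, at (206,175) against the rim at (210,235). By the scene view the brush is about 2 mm off the rim centre in x and y. I'll shift by that amount and go in while watching the force.

```bash
python3 mv.py 625,-95,340,14  625,-95,300,14 625,-95,260,14
```

```text
t 8.35 true grasp pos [623.2 -93.4 372.4] yaw 14.04 tilt [ 0.001 -1.    -0.   ] F [ 0.31 -0.33  0.06] grip 17.7
qpos [-0.21  0.44  1.01  0.    1.7  -0.45]
625,-95,340,14 [0.13, 3.24, -0.19] 0.001
625,-95,300,14 [0.13, 7.24, -0.19] 0.001
625,-95,260,14 [0.13, 11.24, -0.19] 0.001
```

Call:
jog_arm(
  targets=[
    [1.0,[0.13,0,-0.22],0],
    [1.0,[0.13,2,-0.22],0],
    [1.0,[0.13,4,-0.22],0],
    [1.0,[0.13,6,-0.22],0],
    [1.0,[0.13,8,-0.22],0],
    [1.0,[0.13,10,-0.22],0],
    [1.0,[0.13,10,-0.22],0],
  ],
)

```text
time_s: 9.05
ee_pos: [0.6243, -0.0958, 0.2309]
eef_rot: [-1.569, 0.004, 0.244]
force: [-0.2, 0.4, -0.9]
grip_width: 0.0177
```

```bash
python3 mv.py 625,-95,230,14  625,-95,191,14 625,-95,330,14
```

```text
t 9.05 true grasp pos [624.3 -95.8 269.4] yaw 13.99 tilt [-0.004 -1.     0.002] F [-0.16  0.35 -0.92] grip 17.7
qpos [-0.21  0.46  1.2  -0.    1.48 -0.45]
625,-95,230,14 [0.1, 3.94, 0.05] -0.0
625,-95,191,14 [0.12, 7.84, 0.05] -0.0
625,-95,330,14 [0.06, -6.06, 0.07] -0.0
```

Call:
jog_arm(
  targets=[
    [1.0,[0.05,2,0.05],0],
    [1.0,[0.05,4,0.05],0],
    [1.0,[0.05,6,0.05],0],
    [1.0,[0.05,7.2,0.05],0],
    [1.0,[0.05,7.8,0.05],0],
    [1.0,[0.05,7.8,0.05],0],
    [1.0,[0.05,7.8,0.05],0],
  ],
)

```text
time_s: 9.75
ee_pos: [0.626, -0.0955, 0.1566]
eef_rot: [-1.571, -0.001, 0.244]
force: [-0.4, 1.0, -0.5]
grip_width: 0.0177
```

```bash
python3 mv.py 625,-95,191,14 625,-95,325,14
```

```text
t 9.75 true grasp pos [626.  -95.5 195.1] yaw 13.98 tilt [ 0.001 -1.    -0.001] F [-0.39  1.01 -0.48] grip 17.7
qpos [-0.21  0.51  1.3   0.    1.33 -0.45]
625,-95,191,14 [-0.08, 0.41, 0.08] -0.0
625,-95,325,14 [-0.06, -12.99, 0.07] -0.0
```

Call:
jog_arm(
  targets=[
    [1.0,[-0.05,0.4,0.05],0],
    [1.0,[-0.05,0.45,0.05],0],
    [1.0,[-0.05,0.45,0.05],0],
    [1.0,[-0.05,-2,0.05],0],
    [1.0,[-0.05,-5,0.05],0],
    [1.0,[-0.05,-8,0.05],0],
    [1.0,[-0.05,-10.5,0.05],0],
    [1.0,[-0.05,-11,0.05],0],
    [1.0,[-0.05,-11,0.05],0],
    [1.0,[-0.05,-11,0.05],0],
  ],
)

```text
time_s: 10.75
ee_pos: [0.6246, -0.095, 0.2638]
eef_rot: [-1.57, 0.002, 0.244]
force: [-0.2, 0.2, -1.8]
grip_width: 0.0179
```

Call:
jog_arm(
  targets=[
    [1.0,[0,2,0],0],
    [1.0,[0,5,0],0],
    [1.0,[0,8,0],0],
    [1.0,[0,10.5,0],0],
    [1.0,[0,11.3,0],0],
    [1.0,[0,11.4,0],0],
    [1.0,[0,11.4,0],0],
    [1.0,[0,11.4,0],0],
  ],
)

```text
time_s: 11.55
ee_pos: [0.6254, -0.0952, 0.1528]
eef_rot: [-1.572, -0.002, 0.244]
force: [0.3, -0.2, -0.6]
grip_width: 0.0179
```

```bash
python3 mv.py 625,-95,191,14 625,-95,380,14
```

```text
t 11.55 true grasp pos [625.4 -95.2 191.3] yaw 13.98 tilt [ 0.002 -1.    -0.001] F [ 0.31 -0.25 -0.6 ] grip 17.9
qpos [-0.21  0.51  1.31  0.    1.32 -0.45]
625,-95,191,14 [-0.04, 0.03, 0.03] -0.0
625,-95,380,14 [-0.01, -18.87, 0.01] -0.0
```

Call:
jog_arm(
  targets=[
    [1.0,[0,0,0],0],
    [1.0,[0,-3,0],0],
    [1.0,[0,-7,0],0],
    [1.0,[0,-11,0],0],
    [1.0,[0,-15,0],0],
    [1.0,[0,-18.5,0],0],
    [1.0,[0,-18.9,0],0],
    [1.0,[0,-18.9,0],0],
  ],
)

```text
time_s: 12.35
ee_pos: [0.6251, -0.0951, 0.3414]
eef_rot: [-1.572, -0.002, 0.244]
force: [0.4, 0.4, -1.5]
grip_width: 0.0174
```

```bash
python3 mv.py 415,263,380,14
```

```text
t 12.35 true grasp pos [625.1 -95.1 379.9] yaw 13.98 tilt [ 0.002 -1.    -0.001] F [ 0.4   0.43 -1.5 ] grip 17.4
qpos [-0.21  0.44  0.98 -0.    1.72 -0.45]
415,263,380,14 [-11.73, -0.07, 39.82] -0.0
```

Call:
jog_arm(
  targets=[
    [1.0,[-1,0,4],0],
    [1.0,[-11.7,0,39.8],0],
    [1.0,[-11.7,0,39.8],0],
    [1.0,[-11.7,0,39.8],0],
    [1.0,[-11.7,0,39.8],0],
    [1.0,[-11.7,0,39.8],0],
    [1.0,[-11.7,0,39.8],0],
    [1.0,[-11.7,0,39.8],0],
    [1.0,[-11.7,0,39.8],0],
    [1.0,[-11.7,0,39.8],0],
  ],
)

```text
time_s: 13.35
ee_pos: [0.4135, 0.2648, 0.3392]
eef_rot: [-1.571, 0.002, 0.248]
force: [0.5, 0.3, -1.4]
grip_width: 0.0177
```

Call:
jog_arm(
  targets=[
    [1.0,[0,0,0],0],
    [1.0,[0,4,0],0],
    [1.0,[0,8,0],0],
    [1.0,[0,12,0],0],
    [1.0,[0,15,0],0],
    [1.0,[0,16.5,0],0],
    [1.0,[0,16.6,0],0],
    [1.0,[0,16.6,0],0],
  ],
)

```text
time_s: 14.15
ee_pos: [0.4157, 0.2621, 0.1747]
eef_rot: [-1.571, 0.0, 0.243]
force: [-0.5, -0.1, -0.2]
grip_width: 0.0178
```

```bash
python3 mv.py 422,264,212,14 457,266.8,212,14 497,270,212,14
python3 - <<'E'
from h import *
for n in("scene","top"):
    c=optics.camera(n);np.savez(f"{n}4.npz",**c);P=cloud(c)
    m=(abs(P[...,0]-.625)<.05)&(abs(P[...,1]+.094)<.05)&(P[...,2]>.15)&(P[...,2]<.17)
    q=P[m]; 
    if len(q)>4: print(n,"rim",len(q),cv2.minAreaRect((q[:,:2]*1000).astype(np.float32)))
E
```

```text
t 14.15 true grasp pos [415.7 262.1 213.2] yaw 13.91 tilt [-0. -1. -0.] F [-0.52 -0.06 -0.17] grip 17.8
qpos [ 0.49  0.18  1.7  -0.    1.26  0.25]
422,264,212,14 [0.65, 0.12, 0.03] -0.002
457,266.8,212,14 [4.12, 0.12, -0.53] -0.002
497,270,212,14 [8.08, 0.11, -1.19] -0.002
scene rim 164 ((624.7535400390625, -91.9885482788086), (53.889400482177734, 49.194644927978516), 11.47242546081543)
top rim 148 ((624.8455200195312, -94.3588638305664), (49.58364486694336, 50.055763244628906), 42.23625946044922)
```

Call:
jog_arm(
  targets=[
    [1.0,[0.65,0.1,0.03],0],
    [1.0,[2,0.1,-0.18],0],
    [1.0,[3.5,0.1,-0.43],0],
    [1.0,[5,0.1,-0.68],0],
    [1.0,[6.5,0.1,-0.93],0],
    [1.0,[7.7,0.1,-1.13],0],
    [1.0,[8.1,0.1,-1.2],0],
    [1.0,[8.1,0.1,-1.2],0],
    [1.0,[8.1,0.1,-1.2],0],
  ],
)

```text
time_s: 15.15
ee_pos: [0.4965, 0.2708, 0.1736]
eef_rot: [-1.571, -0.0, 0.244]
force: [0.0, -0.6, -0.7]
grip_width: 0.0177
```

```bash
python3 mv.py 497,270,199.6,14
```

```text
t 15.15 true grasp pos [496.5 270.8 212.1] yaw 13.98 tilt [ 0. -1.  0.] F [ 0.03 -0.56 -0.7 ] grip 17.7
qpos [0.43 0.35 1.49 0.   1.3  0.19]
497,270,199.6,14 [0.03, 1.25, -0.09] -0.0
```

Call:
jog_arm(
  targets=[
    [1.0,[0.03,0.6,-0.06],0],
    [1.0,[0.03,1.1,-0.06],0],
    [1.0,[0.03,1.27,-0.06],0],
    [1.0,[0.03,1.27,-0.06],0],
    [4.5,[0.03,1.27,-0.06],0],
    [4.5,[0.03,1.27,-0.06],0],
    [4.5,[0.03,1.27,-0.06],0],
    [4.5,[0.03,1.27,-0.06],0],
    [4.5,[0.03,1.27,-0.06],0],
    [4.5,[0.03,-2,-0.06],0],
  ],
)

```text
time_s: 16.15
ee_pos: [0.4957, 0.2695, 0.1902]
eef_rot: [-1.572, 0.007, 0.244]
force: [0.3, -0.4, 1.3]
grip_width: 0.0449
```

Call:
jog_arm(
  targets=[
    [7.5,[0,-4,0],0],
    [7.5,[0,-8,0],0],
    [7.5,[0,-12,0],0],
    [7.5,[0,-12,0],0],
  ],
)

```text
time_s: 16.55
ee_pos: [0.4982, 0.2708, 0.3191]
eef_rot: [-1.569, -0.009, 0.244]
force: [-0.7, 0.1, -0.6]
grip_width: 0.0731
```

View pics/g5.png

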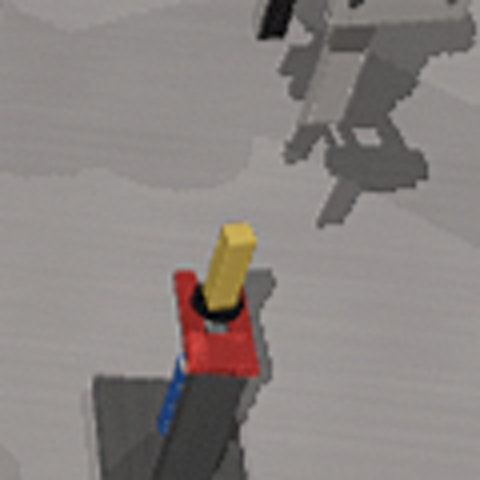

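The brush hangs straight in the fork again, as at the start: yellow handle at crop (235,240), collar on the red fork, grip released. Next is the vase, with the jaws along world y so they match the cradle's y.

```bash
python3 mv.py 625,-93.7,330,-90.8
```

```text
t 16.6 true grasp pos [497.8 270.5 354.4] yaw 13.98 tilt [ 0.004 -1.     0.001] F [ 0.3   0.19 -1.35] grip 74.4
qpos [ 0.43  0.28  1.26 -0.    1.6   0.19]
625,-93.7,330,-90.8 [3.54, 2.42, -38.42] 1.829
```

Call:
jog_arm(
  targets=[
    [9.0,[0.4,0.3,-4],0.15],
    [9.0,[3.4,2.8,-38.4],1.82],
    [9.0,[3.4,2.8,-38.4],1.82],
    [9.0,[3.4,2.8,-38.4],1.82],
    [9.0,[3.4,2.8,-38.4],1.82],
    [9.0,[3.4,2.8,-38.4],1.82],
    [9.0,[3.4,2.8,-38.4],1.82],
    [9.0,[3.4,2.8,-38.4],1.82],
    [9.0,[3.4,2.8,-38.4],1.82],
    [9.0,[3.4,2.8,-38.4],1.82],
  ],
)

```text
time_s: 17.6
ee_pos: [0.6227, -0.0956, 0.2831]
eef_rot: [-1.574, 0.002, -1.264]
force: [0.3, 0.8, 0.2]
grip_width: 0.0898
```

```bash
python3 mv.py 625,-93.7,330,-90.8
```

```text
t 17.6 true grasp pos [622.7 -95.6 321.6] yaw -72.45 tilt [-0.002 -1.    -0.003] F [0.3  0.79 0.21] grip 89.8
qpos [-0.21  0.44  1.11  0.    1.59  1.05]
625,-93.7,330,-90.8 [-0.11, -0.84, 0.27] 0.32
```

Call:
jog_arm(
  targets=[
    [9.0,[-0.1,0,0.2],0.14],
    [9.0,[-0.1,0,0.2],0.28],
    [9.0,[-0.1,0,0.2],0.32],
    [9.0,[-0.1,0,0.2],0.32],
    [9.0,[-0.1,0,0.2],0.32],
  ],
)

```text
time_s: 18.1
ee_pos: [0.6244, -0.0925, 0.2845]
eef_rot: [-1.572, 0.0, -1.574]
force: [-0.0, -0.0, -0.7]
grip_width: 0.0902
```

```bash
python3 mv.py 625,-93.7,200,-90.8  625,-93.7,118,-90.8
```

```text
t 18.1 true grasp pos [624.4 -92.5 323. ] yaw -90.21 tilt [-0.    -1.    -0.001] F [-0.03 -0.05 -0.72] grip 90.2
qpos [-0.21  0.44  1.11  0.    1.59  1.37]
625,-93.7,200,-90.8 [0.12, 12.3, 0.08] 0.01
625,-93.7,118,-90.8 [0.13, 20.5, 0.09] 0.01
```

Call:
jog_arm(
  targets=[
    [9.0,[0.1,4,0.07],0.01],
    [9.0,[0.1,8,0.07],0.01],
    [9.0,[0.1,12,0.07],0.01],
    [9.0,[0.1,16,0.07],0.01],
    [9.0,[0.1,19,0.07],0.01],
    [9.0,[0.1,20.5,0.07],0.01],
    [9.0,[0.1,20.5,0.07],0.01],
    [9.0,[0.1,20.5,0.07],0.01],
  ],
  grip_force=15,
)

```text
time_s: 18.9
ee_pos: [0.6259, -0.0937, 0.0819]
eef_rot: [-1.569, -0.0, -1.586]
force: [1.8, 0.6, 0.4]
grip_width: 0.0901
```

```bash
python3 mv.py 625,-93.7,118,-90.8
```

```text
t 18.9 true grasp pos [625.9 -93.7 120.4] yaw -90.85 tilt [ 0.    -1.     0.002] F [1.8  0.63 0.36] grip 90.1
qpos [-0.21  0.58  1.38  0.    1.18  1.38]
625,-93.7,118,-90.8 [0.0, 0.24, -0.09] -0.001
```

Call:
jog_arm(
  targets=[
    [4.5,[0,0,0],0],
    [4.5,[0,0,0],0],
    [4.5,[0,0,0],0],
    [4.5,[0,0,0],0],
    [4.5,[0,0,0],0],
    [4.5,[0,0,0],0],
    [4.5,[0,0,0],0],
    [4.5,[0,0,0],0],
  ],
  grip_force=15,
)

```text
time_s: 19.7
ee_pos: [0.6253, -0.0936, 0.0806]
eef_rot: [-1.571, -0.0, -1.586]
force: [-0.2, 0.3, 1.8]
grip_width: 0.0526
```

```bash
python3 mv.py 625,-93.7,118,-90.8
```

```text
t 19.7 true grasp pos [625.3 -93.6 119.1] yaw -90.87 tilt [ 0. -1.  0.] F [-0.24  0.27  1.77] grip 52.6
qpos [-0.21  0.58  1.38  0.    1.18  1.38]
625,-93.7,118,-90.8 [0.01, 0.11, -0.03] -0.001
```

Call:
jog_arm(
  targets=[
    [4.5,[0,0,0],0],
    [4.5,[0,-1,0],0],
    [4.5,[0,-3,0],0],
    [4.5,[0,-7,0],0],
    [4.5,[0,-11,0],0],
    [4.5,[0,-11.5,0],0],
    [4.5,[0,-11.5,0],0],
  ],
  grip_force=15,
)

```text
time_s: 20.4
ee_pos: [0.6254, -0.0936, 0.1965]
eef_rot: [-1.569, -0.0, -1.586]
force: [0.3, -0.7, -3.0]
grip_width: 0.0525
```

```bash
python3 mv.py 386,-261,235,-90.8
```

```text
t 20.4 true grasp pos [625.4 -93.6 235. ] yaw -90.87 tilt [ 0.    -1.     0.002] F [ 0.32 -0.72 -2.96] grip 52.5
qpos [-0.21  0.48  1.25 -0.    1.41  1.38]
386,-261,235,-90.8 [17.1, -0.03, -23.69] -0.001
```

Call:
jog_arm(
  targets=[
    [4.5,[1.5,0,-2.1],0],
    [4.5,[3.6,0,-5],0],
    [4.5,[5.8,0,-8],0],
    [4.5,[7.9,0,-11],0],
    [4.5,[10.1,0,-14],0],
    [4.5,[12.3,0,-17],0],
    [4.5,[14.4,0,-20],0],
    [4.5,[16.3,0,-22.6],0],
    [4.5,[17.1,0,-23.7],0],
    [4.5,[17.1,0,-23.7],0],
  ],
)

```text
time_s: 21.4
ee_pos: [0.3846, -0.2613, 0.1946]
eef_rot: [-1.572, 0.001, -1.588]
force: [0.5, 0.1, -2.7]
grip_width: 0.0528
```

Call:
jog_arm(
  targets=[
    [4.5,[0,0,0],0],
    [4.5,[0,2,0],0],
    [4.5,[0,4,0],0],
    [4.5,[0,5.5,0],0],
    [4.5,[0,5.9,0],0],
    [4.5,[0,5.9,0],0],
    [4.5,[0,5.9,0],0],
  ],
)

```text
time_s: 22.1
ee_pos: [0.3863, -0.2609, 0.1371]
eef_rot: [-1.57, -0.0, -1.585]
force: [0.5, 0.1, -2.2]
grip_width: 0.0528
```

```bash
python3 - <<'E' > /tmp/w
import numpy as np
s=100
w=[]
for th in range(5,91,5):
    a=np.radians(th);x=421.5-26*np.cos(a)+s*np.sin(a);z=75+s*np.cos(a)+26*np.sin(a)
    w.append(f"{x:.1f},{-262.1-0.013*(x-486.5):.1f},{z:.1f},-90.8")
print(*w)
E
python3 mv.py $(cat /tmp/w)
python3 - <<'E'
from h import *
for n in("scene",):
    c=optics.camera(n);np.savez(f"{n}6.npz",**c);P=cloud(c);h=cv2.cvtColor(c["img"],cv2.COLOR_RGB2HSV)
    m=(abs(P[...,0]-.386)<.06)&(abs(P[...,1]+.261)<.05)&(h[...,0]<20)&(h[...,1]>120)
    for lo in np.arange(.04,.24,.02):
        q=P[m&(P[...,2]>lo)&(P[...,2]<lo+.02)]
        if len(q)>3: print(lo.round(2),len(q),np.percentile(q*1000,[3,50,97],axis=0).round(0).tolist())
E
```

```text
t 22.1 true grasp pos [ 386.3 -260.9  175.6] yaw -90.84 tilt [ 0.    -1.     0.001] F [ 0.48  0.13 -2.18] grip 52.8
qpos [-0.67  0.16  1.81  0.    1.16  0.91]
404.3,-261.0,176.9,-90.8 [-0.01, -0.13, 1.8] -0.001
413.3,-261.1,178.0,-90.8 [-0.01, -0.24, 2.7] -0.001
422.3,-261.3,178.3,-90.8 [-0.01, -0.27, 3.6] -0.001
431.3,-261.4,177.9,-90.8 [-0.01, -0.23, 4.5] -0.001
440.2,-261.5,176.6,-90.8 [-0.01, -0.09, 5.39] -0.001
449.0,-261.6,174.6,-90.8 [-0.02, 0.11, 6.27] -0.001
457.6,-261.7,171.8,-90.8 [-0.02, 0.39, 7.13] -0.001
465.9,-261.8,168.3,-90.8 [-0.02, 0.74, 7.96] -0.001
473.8,-261.9,164.1,-90.8 [-0.02, 1.16, 8.75] -0.001
481.4,-262.0,159.2,-90.8 [-0.03, 1.65, 9.51] -0.001
488.5,-262.1,153.7,-90.8 [-0.03, 2.2, 10.22] -0.001
495.1,-262.2,147.5,-90.8 [-0.03, 2.82, 10.88] -0.001
501.1,-262.3,140.8,-90.8 [-0.02, 3.49, 11.48] -0.001
506.6,-262.4,133.6,-90.8 [-0.02, 4.21, 12.03] -0.001
511.4,-262.4,126.0,-90.8 [-0.03, 4.97, 12.51] -0.001
515.5,-262.5,118.0,-90.8 [-0.03, 5.77, 12.92] -0.001
518.9,-262.5,109.6,-90.8 [-0.03, 6.61, 13.26] -0.001
521.5,-262.6,101.0,-90.8 [-0.03, 7.47, 13.52] -0.001
0.04 88 [[404.0, -285.0, 41.0], [429.0, -259.0, 51.0], [432.0, -231.0, 59.0]]
0.06 156 [[390.0, -282.0, 62.0], [425.0, -253.0, 71.0], [431.0, -234.0, 79.0]]
0.08 85 [[387.0, -274.0, 80.0], [406.0, -249.0, 90.0], [412.0, -234.0, 100.0]]
0.1 85 [[387.0, -274.0, 100.0], [407.0, -251.0, 111.0], [412.0, -234.0, 119.0]]
0.12 85 [[389.0, -274.0, 122.0], [407.0, -250.0, 131.0], [412.0, -235.0, 140.0]]
0.14 85 [[394.0, -275.0, 141.0], [407.0, -252.0, 151.0], [412.0, -235.0, 159.0]]
0.16 93 [[394.0, -279.0, 161.0], [407.0, -252.0, 171.0], [412.0, -235.0, 180.0]]
0.18 151 [[361.0, -280.0, 181.0], [401.0, -259.0, 191.0], [411.0, -236.0, 200.0]]
0.2 169 [[361.0, -282.0, 200.0], [396.0, -261.0, 210.0], [411.0, -236.0, 218.0]]
```

Call:
jog_arm(
  targets=[
    [4.5,[0,0,0.9],0],
    [4.5,[0,-0.1,1.8],0],
    [4.5,[0,-0.2,2.7],0],
    [4.5,[0,-0.25,3.6],0],
    [4.5,[0,-0.2,4.5],0],
    [4.5,[0,-0.1,5.4],0],
    [4.5,[0,0.1,6.3],0],
    [4.5,[0,0.4,7.1],0],
    [4.5,[0,0.4,7.1],0],
  ],
  grip_force=10,
)

```text
time_s: 23.05
ee_pos: [0.4573, -0.262, 0.1318]
eef_rot: [-1.571, 0.0, -1.585]
force: [-0.2, 0.4, -1.4]
grip_width: 0.0514
```

```bash
cat > look.py <<'E'
import sys
from h import *
tag=sys.argv[1];ims=[]
o=ctrl.get_obs();p=np.array(o["ee_pos"])+[0,0,.0385]
for n in("scene","top"):
    c=optics.camera(n);np.savez(f"{n}{tag}.npz",**c);P=cloud(c);h=cv2.cvtColor(c["img"],cv2.COLOR_RGB2HSV)
    m=(abs(P[...,0]-p[0])<.16)&(abs(P[...,1]-p[1])<.035)&(h[...,0]>=5)&(h[...,0]<=16)&(h[...,1]>170)&(h[...,2]>60)&(P[...,2]>.078)
    q=P[m]*1000
    if len(q)>30: # upper silhouette line in x-z
        for x in range(int(q[:,0].min())//15*15,int(q[:,0].max()),15):
            s=q[(q[:,0]>=x)&(q[:,0]<x+15)]
            if len(s)>5:print(n,x,len(s),"y",np.percentile(s[:,1],[3,97]).round(0),"z",np.percentile(s[:,2],[3,97]).round(0))
    K=c["camera_matrix"];w=c["world_to_cam"]@np.array([*p,1]);u=int(K[0,2]+K[0,0]*w[0]/-w[2]);v=int(K[1,2]+K[1,1]*w[1]/w[2])
    v0=np.clip(v-65,0,254);u0=np.clip(u-65,0,382)
    ims.append(cv2.resize(c["img"][v0:v0+130,u0:u0+130,::-1],(400,400),interpolation=cv2.INTER_CUBIC))
cv2.imwrite(f"pics/l{tag}.png",np.hstack(ims))
E
python3 mv.py 457.6,-261.7,171.8,-90.8 ; python3 look.py 7
```

```text
t 23.05 true grasp pos [ 457.3 -262.   170.3] yaw -90.84 tilt [-0. -1. -0.] F [-0.21  0.39 -1.42] grip 51.4
qpos [-0.59  0.3   1.65 -0.    1.19  1.  ]
457.6,-261.7,171.8,-90.8 [-0.03, -0.15, 0.03] -0.001
scene 390 10 y [-236. -234.] z [ 80. 109.]
scene 405 19 y [-248. -233.] z [ 81. 118.]
scene 420 31 y [-262. -238.] z [ 82. 182.]
scene 435 25 y [-264. -244.] z [110. 145.]
scene 450 46 y [-284. -238.] z [135. 212.]
scene 465 47 y [-282. -236.] z [159. 207.]
scene 480 20 y [-277. -246.] z [185. 199.]
top 360 10 y [-264. -248.] z [85. 97.]
top 375 87 y [-268. -239.] z [ 85. 123.]
top 390 69 y [-265. -239.] z [100. 147.]
```

View pics/l7.png

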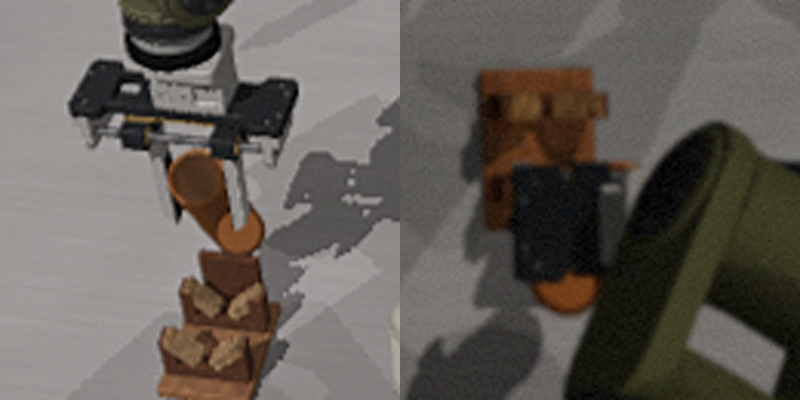

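It works: the crop shows the vase leaning about 35° on the stop board's top edge, mouth (200,180) towards the open end and foot (240,235) on the robot side, and forces are small. I'll continue along the arc.

Call:
jog_arm(
  targets=[
    [4.5,[0,0.3,0.85],0],
    [4.5,[0,0.7,1.65],0],
    [4.5,[0,1.2,2.4],0],
    [4.5,[0,1.75,3.1],0],
    [4.5,[0,2.4,3.8],0],
    [4.5,[0,3.05,4.4],0],
    [4.5,[0,3.75,4.9],0],
    [4.5,[0,4.5,5.4],0],
    [4.5,[0,5.3,5.8],0],
    [4.5,[0,5.3,5.8],0],
  ],
)

```text
time_s: 24.15
ee_pos: [0.5144, -0.2626, 0.078]
eef_rot: [-1.573, 0.001, -1.586]
force: [-0.1, -0.1, -2.0]
grip_width: 0.0504
```

```bash
python3 mv.py 518.9,-262.5,109.6,-90.8 521.5,-262.6,101.0,-90.8; python3 look.py 8
```

```text
t 24.15 true grasp pos [ 514.4 -262.6  116.5] yaw -90.86 tilt [-0.001 -1.    -0.002] F [-0.15 -0.06 -2.02] grip 50.4
qpos [-0.54  0.47  1.55 -0.    1.12  1.05]
518.9,-262.5,109.6,-90.8 [-0.01, 0.69, 0.45] -0.001
521.5,-262.6,101.0,-90.8 [-0.01, 1.55, 0.71] -0.001
scene 465 9 y [-279. -243.] z [ 98. 152.]
scene 495 19 y [-276. -253.] z [111. 165.]
scene 510 61 y [-284. -237.] z [117. 168.]
scene 525 44 y [-283. -237.] z [121. 150.]
top 450 19 y [-242. -238.] z [123. 135.]
top 465 21 y [-245. -238.] z [131. 142.]
```

View pics/l8.png

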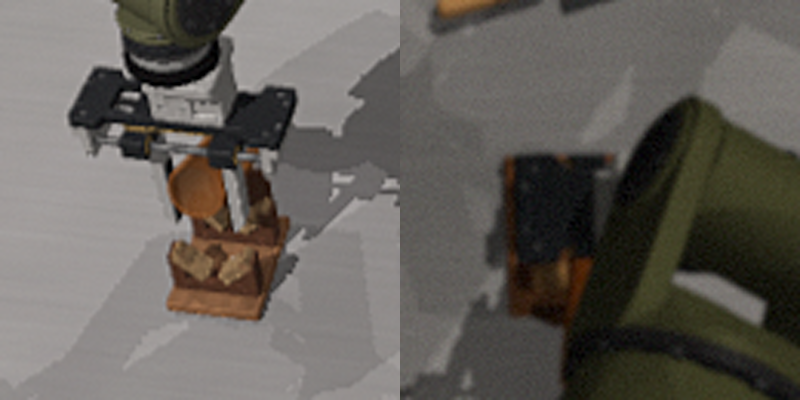

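```bash
cat > fit.py <<'E'
import sys
from h import *
from scipy.optimize import least_squares
def fit(tag,x0,zmin=.079,guess=(0.,30.)):
    Q=[]
    for n in("scene","top"):
        c=dict(np.load(f"{n}{tag}.npz"));P=cloud(c);h=cv2.cvtColor(c["img"],cv2.COLOR_RGB2HSV)
        m=(abs(P[...,0]-x0/1000)<.17)&(abs(P[...,1]+.262)<.032)&(h[...,0]>=4)&(h[...,0]<=17)&(h[...,1]>150)&(h[...,2]>50)&(P[...,2]>zmin)
        m=cv2.erode(m.astype(np.uint8),np.ones((2,2)))>0
        Q.append(P[m]*1000);print(n,m.sum(),end=" ")
    q=np.vstack(Q)
    def ax(v):
        a=np.radians(v[2]);b=np.radians(v[3]);return np.array([x0,v[0],v[1]]),np.array([np.cos(a)*np.cos(b),np.sin(b),np.sin(a)*np.cos(b)])
    def res(v):
        p,u=ax(v);d=np.linalg.norm(np.cross(q-p,u),axis=1);return np.where(abs(d-26)<abs(d-22),d-26,d-22)
    best=min((least_squares(res,[-262,z,a,0],loss="soft_l1",f_scale=2,bounds=([-275,0,-40,-8],[-250,300,92,8])) for z in np.arange(60,260,20) for a in(-5,20,45,70)),key=lambda r:r.cost)
    p,u=ax(best.x);ok=abs(best.fun)<3;t=(q[ok]-p)@u
    print("inlier",ok.mean().round(2),"y,z at x0",best.x[:2].round(1),"elev",best.x[2].round(1),"side",best.x[3].round(1))
    tm=np.percentile(t,99.5);tf=np.percentile(t,.5);print("axis-range",(tm-tf).round(0),"mouth",(p+u*tm).round(0),"foot",(p+u*(tm-160)).round(0),"foot end seen",(p+u*tf).round(0))
if __name__=="__main__":
    fit(sys.argv[1],float(sys.argv[2]),float(sys.argv[3]) if len(sys.argv)>3 else .079)
E
python3 fit.py 7 457;python3 fit.py 8 490
```

```text
scene 213 top 148 inlier 1.0 y,z at x0 [-260.7  194.7] elev 61.6 side 0.4
axis-range 151.0 mouth [ 464. -261.  208.] foot [ 388. -262.   68.] foot end seen [ 393. -262.   76.]
scene 173 top 34 inlier 1.0 y,z at x0 [-260.2  130.7] elev 22.4 side -3.2
axis-range 92.0 mouth [ 529. -263.  147.] foot [ 381. -254.   86.] foot end seen [ 444. -257.  112.]
```

Call:
jog_arm(
  targets=[
    [4.5,[0,0,0],0],
    [4.5,[0,0,0],0],
    [4.5,[0,0,0],0],
    [4.5,[0,-0.5,0],0],
    [4.5,[0,-1,0],0],
    [4.5,[0,-1.5,0],0],
    [4.5,[0,-1.5,0],0],
  ],
  grip_force=25,
)

```text
time_s: 24.95
ee_pos: [0.515, -0.2631, 0.0956]
eef_rot: [-1.569, -0.001, -1.586]
force: [-0.0, -0.3, -3.2]
grip_width: 0.0503
```

```bash
python3 mv.py ; python3 look.py 9 >/dev/null;python3 fit.py 9 490
```

```text
t 24.95 true grasp pos [ 515.  -263.1  134.1] yaw -90.87 tilt [ 0.001 -1.     0.001] F [-0.01 -0.32 -3.21] grip 50.3
qpos [-0.54  0.45  1.54  0.    1.15  1.05]
scene 171 top 51 inlier 1.0 y,z at x0 [-261.   148.2] elev 20.9 side -1.4
axis-range 95.0 mouth [ 530. -262.  163.] foot [ 381. -258.  106.] foot end seen [ 441. -260.  129.]
```

Call:
jog_arm(
  targets=[
    [4.5,[0,-1,0],0],
    [4.5,[0,-2,0.5],0],
    [4.5,[0,-2,2],0],
    [4.5,[0,-2,4],0],
    [4.5,[0,-2,5.5],0],
    [4.5,[0,-2,6.2],0],
    [4.5,[0,-2,6.2],0],
    [4.5,[0,0,6.2],0],
    [4.5,[0,1.5,6.2],0],
    [4.5,[0,1.5,6.2],0],
  ],
)

```text
time_s: 26.05
ee_pos: [0.5752, -0.2634, 0.0773]
eef_rot: [-1.574, 0.002, -1.586]
force: [0.2, -0.2, -2.9]
grip_width: 0.0505
```

```bash
python3 mv.py ; python3 look.py 10 >/dev/null;python3 fit.py 10 550
```

```text
t 26.05 true grasp pos [ 575.2 -263.4  115.8] yaw -90.89 tilt [-0.002 -1.    -0.004] F [ 0.15 -0.23 -2.93] grip 50.5
qpos [-0.49  0.59  1.38  0.    1.18  1.1 ]
scene 188 top 28 inlier 0.99 y,z at x0 [-262.6  129. ] elev 23.5 side 0.6
axis-range 74.0 mouth [ 590. -262.  147.] foot [ 444. -264.   83.] foot end seen [ 523. -263.  117.]
```

View pics/l10.png

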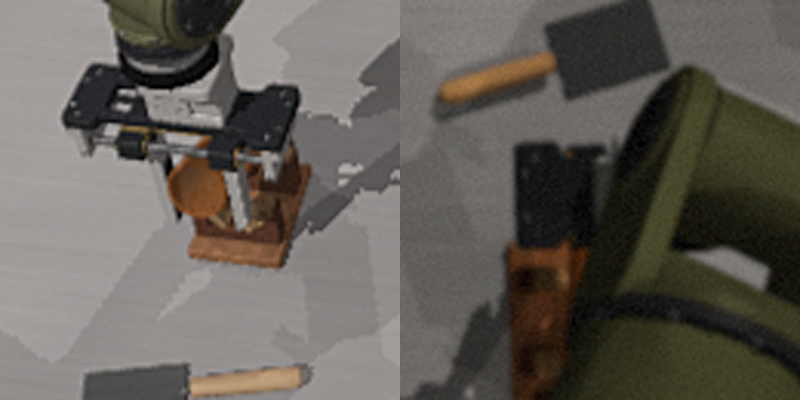

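Call:
jog_arm(
  targets=[
    [4.5,[0,0.4,0],0],
    [4.5,[0,0.8,0],0],
    [4.5,[0,1.2,0],0],
    [4.5,[0,1.5,0],0],
    [4.5,[0,1.5,0],0],
    [4.5,[0,1.5,0],0],
  ],
)

```text
time_s: 26.75
ee_pos: [0.5766, -0.2639, 0.0645]
eef_rot: [-1.571, 0.0, -1.586]
force: [0.3, 0.1, -1.9]
grip_width: 0.0502
```

```bash
python3 mv.py ; python3 look.py 11 >/dev/null;python3 fit.py 11 550
```

```text
t 26.75 true grasp pos [ 576.6 -263.9  103. ] yaw -90.87 tilt [-0. -1. -0.] F [ 0.29  0.05 -1.9 ] grip 50.2
qpos [-0.49  0.6   1.38  0.    1.15  1.1 ]
scene 187 top 19 inlier 1.0 y,z at x0 [-261.5  115.7] elev 23.5 side -1.8
axis-range 72.0 mouth [ 591. -263.  134.] foot [ 444. -258.   70.] foot end seen [ 525. -261.  105.]
```

Call:
jog_arm(
  targets=[
    [4.5,[0,0.3,0],0],
    [4.5,[0,0.5,0],0],
    [4.5,[0,0.5,0],0],
  ],
)

```text
time_s: 27.15
ee_pos: [0.5765, -0.2639, 0.0592]
eef_rot: [-1.571, 0.0, -1.586]
force: [-0.9, -0.6, -1.6]
grip_width: 0.0505
```

Call:
jog_arm(
  targets=[
    [4.5,[0,0,0],0],
    [4.5,[0,0,0],0],
    [4.5,[0,0.3,0.1],0],
    [4.5,[0,0.7,0.2],0],
    [4.5,[0,1.1,0.3],0],
    [4.5,[0,1.5,0.45],0],
    [4.5,[0,1.5,0.45],0],
  ],
  grip_force=8,
)

```text
time_s: 27.85
ee_pos: [0.581, -0.2638, 0.0437]
eef_rot: [-1.572, 0.0, -1.586]
force: [1.6, -1.0, -0.9]
grip_width: 0.0504
```

```bash
python3 mv.py ; python3 look.py 12 >/dev/null;python3 fit.py 12 550
```

```text
t 27.85 true grasp pos [ 581.  -263.8   82.2] yaw -90.86 tilt [-0.    -1.    -0.001] F [ 1.57 -0.99 -0.9 ] grip 50.4
qpos [-0.48  0.64  1.38 -0.    1.12  1.1 ]
scene 191 top 6 inlier 1.0 y,z at x0 [-261.7   96.7] elev 16.6 side -1.3
axis-range 150.0 mouth [ 596. -263.  110.] foot [ 443. -259.   65.] foot end seen [ 453. -259.   68.]
```

Call:
jog_arm(
  targets=[
    [4.5,[0,0.4,0.1],0],
    [4.5,[0,0.8,0.2],0],
    [4.5,[0,1.2,0.3],0],
    [4.5,[0,1.6,0.4],0],
    [4.5,[0,2.0,0.45],0],
    [4.5,[0,2.4,0.5],0],
    [4.5,[0,2.8,0.55],0],
    [4.5,[0,2.8,0.55],0],
  ],
  grip_force=8,
)

```text
time_s: 28.75
ee_pos: [0.5864, -0.2639, 0.0157]
eef_rot: [-1.572, 0.0, -1.586]
force: [1.0, -0.2, -1.3]
grip_width: 0.0509
```

```bash
python3 mv.py ; python3 look.py 13 >/dev/null;python3 fit.py 13 550
```

```text
t 28.75 true grasp pos [ 586.4 -263.9   54.2] yaw -90.87 tilt [-0.    -1.    -0.001] F [ 1.   -0.16 -1.3 ] grip 50.9
qpos [-0.48  0.68  1.38 -0.    1.08  1.11]
scene 160 top 0 inlier 0.99 y,z at x0 [-261.8   77.2] elev 4.6 side -1.3
axis-range 158.0 mouth [ 603. -263.   81.] foot [ 443. -259.   69.] foot end seen [ 446. -259.   69.]
```

Call:
jog_arm(
  targets=[
    [4.5,[0,0.3,0],0],
    [4.5,[0,0.6,0],0],
    [4.5,[0,0.9,0],0],
    [4.5,[0,1.1,0],0],
    [4.5,[0,1.1,0],0],
  ],
  grip_force=8,
)

```text
time_s: 29.35
ee_pos: [0.5866, -0.2639, 0.0053]
eef_rot: [-1.571, 0.0, -1.586]
force: [0.3, -0.4, -0.4]
grip_width: 0.0506
```

```bash
python3 mv.py ; python3 look.py 14 >/dev/null;python3 fit.py 14 550 .055
```

```text
t 29.35 true grasp pos [ 586.6 -263.9   43.8] yaw -90.87 tilt [-0. -1. -0.] F [ 0.32 -0.36 -0.42] grip 50.6
qpos [-0.48  0.69  1.39  0.    1.06  1.11]
scene 220 top 0 inlier 1.0 y,z at x0 [-262.6   69.2] elev 0.9 side -0.7
axis-range 160.0 mouth [ 603. -263.   70.] foot [ 443. -261.   68.] foot end seen [ 442. -261.   68.]
```

Call:
jog_arm(
  targets=[
    [4.5,[0,0.15,0],0],
    [4.5,[0,0.15,-0.3],0],
    [4.5,[0,0.15,-0.6],0],
    [4.5,[0,0.15,-0.8],0],
    [4.5,[0,0.15,-0.9],0],
    [4.5,[0,0.15,-0.9],0],
  ],
  grip_force=12,
)

```text
time_s: 30.05
ee_pos: [0.5778, -0.2639, 0.0044]
eef_rot: [-1.57, -0.0, -1.586]
force: [3.3, 1.8, 3.1]
grip_width: 0.0504
```

```bash
python3 mv.py ; python3 look.py 15 >/dev/null;python3 fit.py 15 550 .055
```

```text
t 30.05 true grasp pos [ 577.8 -263.9   42.9] yaw -90.88 tilt [ 0.    -1.     0.001] F [3.26 1.8  3.07] grip 50.4
qpos [-0.49  0.68  1.41  0.    1.05  1.1 ]
scene 202 top 0 inlier 1.0 y,z at x0 [-263.5   68.6] elev 0.2 side -1.2
axis-range 162.0 mouth [ 594. -264.   69.] foot [ 434. -261.   68.] foot end seen [ 433. -261.   68.]
```

View pics/l15.png

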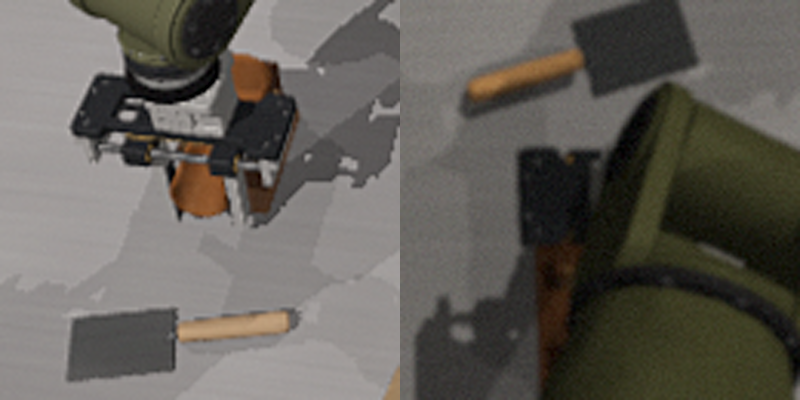

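Seated: the vase axis is level (0.2°) at z≈68 mm, the foot is about 2.5 mm from the stop board, and the wrist now feels the support (+3 N). Releasing.

Call:
jog_arm(
  targets=[
    [5.6,[0,0,0],0],
    [8.5,[0,0,0],0],
    [8.5,[0,0,0],0],
    [8.5,[0,0,0],0],
    [8.5,[0,0,0],0],
    [8.5,[0,0,0],0],
    [8.5,[0,0,0],0],
  ],
)

```text
time_s: 30.85
ee_pos: [0.5776, -0.2639, 0.004]
eef_rot: [-1.571, 0.0, -1.586]
force: [0.6, 1.0, -0.1]
grip_width: 0.0852
```

```bash
python3 mv.py ; python3 look.py 16 >/dev/null;python3 fit.py 16 550 .055
```

```text
t 30.85 true grasp pos [ 577.6 -263.9   42.5] yaw -90.87 tilt [-0. -1. -0.] F [ 0.56  0.95 -0.14] grip 85.2
qpos [-0.49  0.68  1.41 -0.    1.05  1.1 ]
scene 261 top 0 inlier 0.99 y,z at x0 [-259.3   68.1] elev 0.2 side 1.4
axis-range 159.0 mouth [ 594. -258.   68.] foot [ 434. -262.   68.] foot end seen [ 435. -262.   68.]
```

Call:
jog_arm(
  targets=[
    [8.5,[0,-2,0],0],
    [8.5,[0,-5,0],0],
    [8.5,[0,-9,0],0],
    [8.5,[0,-13,0],0],
    [8.5,[0,-17,0],0],
    [8.5,[0,-21,0],0],
    [8.5,[0,-21,0],0],
  ],
)

```text
time_s: 31.65
ee_pos: [0.5792, -0.2647, 0.2203]
eef_rot: [-1.563, -0.004, -1.586]
force: [0.0, 0.9, 0.5]
grip_width: 0.0847
```

Call:
jog_arm(
  targets=[
    [8.5,[3,0,-3],0],
    [8.5,[6,0,-7],0],
    [8.5,[9,0,-11],0],
    [8.5,[12,0,-15],0],
    [8.5,[15,0,-19],0],
    [8.5,[18,0,-23],0],
    [8.5,[20,0,-26],0],
    [8.5,[20,0,-26],0],
    [8.5,[20,0,-26],0],
  ],
)

```text
time_s: 32.55
ee_pos: [0.3142, -0.46, 0.2136]
eef_rot: [-1.571, 0.001, -1.587]
force: [0.3, -0.2, -0.3]
grip_width: 0.0851
```

```bash
python3 mv.py
python3 - <<'E'
from h import *
ims=[]
for n in("scene","top"):
    c=optics.camera(n);np.savez(f"{n}17.npz",**c);o=np.load(f"{n}0.npz")
    d=np.abs(c["range_z"]-o["range_z"])>.012
    ims.append(c["img"][...,::-1]);print(n,d.mean().round(3))
cv2.imwrite("pics/end.png",cv2.resize(np.hstack([ims[0][:,:400],ims[1][:,100:]]),(800,379)))
E
python3 fit.py 17 510 .05
```

```text
t 32.55 true grasp pos [ 314.2 -460.   252.1] yaw -90.96 tilt [-0.001 -1.    -0.   ] F [ 0.26 -0.15 -0.3 ] grip 85.1
qpos [-1.04  0.3   1.46  0.    1.38  0.55]
scene 0.086
top 0.034
scene 729 top 1301 inlier 0.99 y,z at x0 [-261.7   67.8] elev 0.0 side -0.2
axis-range 157.0 mouth [ 592. -262.   68.] foot [ 432. -261.   68.] foot end seen [ 435. -261.   68.]
```

View pics/end.png

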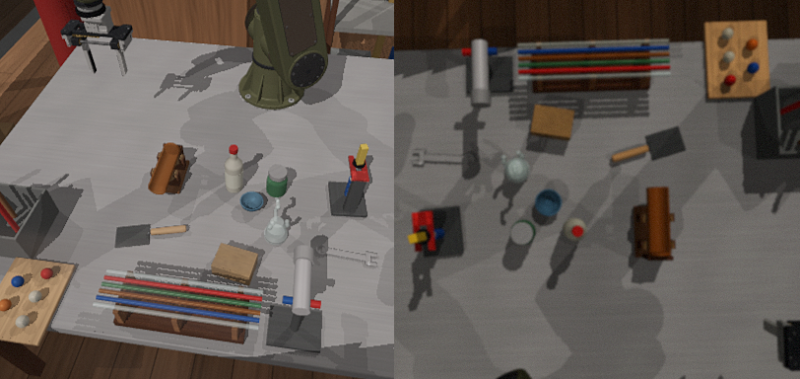

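The final view shows the vase lying in both V supports (left panel (168,168), right panel (657,222)) with its mouth at the open end. The brush is in its fork and the bystanders look unmoved.

Run:
```python
from h import *
A=cloud(dict(np.load("top0.npz")));B=cloud(dict(np.load("top17.npz")))
for n,x,y,z in(("flux",.5,-.0634,.15),("swan",.653,.073,.1),("jar",.495,.061,.07),("dish",.566,-.003,.02),("brush",.497,.27,.205)):
    f=lambda P:P[(abs(P[...,0]-x)<.05)&(abs(P[...,1]-y)<.05)&(P[...,2]>z)].mean(0)*1000
    print(n,(f(B)-f(A)).round(1))
print(ctrl.hand_in())
```

```text
flux [ 0.1  0.1 -0.1]
swan [ 2.7  1.4 -2. ]
jar [-0.1  0.   0.2]
dish [-0.1  0.3 -0.4]
brush [ 0.8  0.5 -0.2]
the job is handed in; nothing more can be done
None
```

The job is done and handed in at about 32.6 s of robot time. The brush is hung back in its fork and the vase lies in the cradle, with the gripper well clear of both.

- **Brushing:** the brush went down to about 5 mm above the vase floor, up about 11 cm, and down to about 5 mm again. The vase stayed upright and did not move.
- **Laying the vase:** I tilted it in the fingers over the stop board's top edge, lowered it into the V supports and slid it towards the stop before letting go. During the tilt it slipped about 2 cm in the pads. It stayed held, and the laying itself was slow with small forces.
- **Last checks on the vase:** its axis is level (0.0°), 68 mm above the table and within 1 mm of the cradle line. Its mouth is at the open end and its foot about 1–3 mm from the stop.
- **Bystanders:** the brush, flux bottle, jar and dish are within 1 mm of where they started. The swan's point average shifted by about 3 mm; nothing touched it, so I put that down to noisy depth on clear glass, though I did not check further. The spanner, box and paddle I judged by eye only; they look unmoved.
- **Disagreement found:** the cameras showed the fingers about 39 mm higher than the reported TCP. My first grasp closed just above the brush because of this. I corrected for it and every later grasp held.

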